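Balance the mystery beam on its stand

ROBOT

A 7-joint arm with a two-finger parallel gripper is mounted at the origin on the work surface. World frame = base frame: x ahead of the robot, y to its left, z up, the work surface at z = 0. Lengths are in m, angles in rad, forces in N, time in s.
With the tool pointing down it reaches from about 0.425 to 0.875 m from the base axis. Payload 4.7 kg.
Tool frame: the origin (TCP) lies midway between the tips of the shut fingers; the grasp point (between the pads) lies ctrl.grasp_offset behind it (ctrl.grasp_offset is the distance from the TCP to the grasp point, in m); z points along the fingers, y is the line along which they close (so a half turn about z gives the same grasp; the last joint's range is limited). The gripper opens to 87 mm and grips with 3 to 60 N. Pads are 19 mm wide; open, the fingers measure 117 mm over their backs; the gripper's body (75 mm by 190 mm) begins 51 mm behind the grasp point.
Start: joints at [1.297, 0.321, -0.07, 1.45, 0.023, 1.371, -0.057], TCP at [0.184, -0.623, 0.198] pointing down, gripper open.
Joint ranges: [-2.86, 2.86], [-0.3, 2.09], [-1.38, 1.24], [0.06, 2.45], [-1.56, 4.7], [0.09, 2.05], [-2.69, 2.69]. Speed limits (rad/s): [2.57, 2.57, 3.14, 3.14, 3.14, 3.14, 3.14].

INTERFACE

Orientations are given as a rotation vector (axis times angle).
In Python, from bench import ctrl gives the robot as it stands. The module is installed in compiled form; this text tells all that it offers.
- The arm moves only by the tool jog_arm, never from a script. Its argument "moves" is one flat list of numbers, 7 for each row, row after row: the shift along the tool's x, y, z in units of 30 cm (1.0 is 30 cm), then the turn, a rotation vector about the tool's x, y, z in units of 60 degrees (1.0 is 60 degrees), then the gripper's target within -1 to 1 (fully open at 1, half-way at 0, shut at -1). In form: [x, y, z, wx, wy, wz, fingers, x, y, z, wx, wy, wz, fingers, ...]. A call has exactly 8 rows; each row is the pose to reach, as a shift and turn from the pose commanded when the call began, along the tool's axes at that moment; what a row does not reach only later rows make up. A row lasts 1/8 s, in which the tool goes at most 62.5 mm and 10.7 degrees, less where a joint would pass 70% of its speed; a pose out of reach is approached as far as the arm can. A call with a number of a shift or a turn outside -1 to 1 is refused whole. A call with a gripper value outside its range is refused whole. The fingers move at their own pace and stop on an object; "newtons" is the grip in N (left out, the last holds). Time passes only in rows, so rows that repeat a pose let the fingers close, or fill a call up. It gives the time, the measured TCP pose, the force, the opening and the grip force at its end, in the units of the state.
- ctrl.get_state(): the state, without advancing time (a new reading comes with each control period).
- ctrl.get_image(name): name is "scene" or "top" or "wrist"; returns a dict with "pixels" (420x560x3 uint8, red, green, blue), "fx", "fy", "cx", "cy" (pixels), "xyz" and "rotation" of the camera in the world; the wrist camera has in their place "tool_from_camera" (4x4, takes a point from camera to tool coordinates, whose origin is the TCP and whose axes are the flange's). Camera axes: x right, y up, looking along -z (the intrinsics and any distortion apply to the point x, -y, -z); pixel columns grow to the right and rows downward; lengths in m; the calibration is good to about 2 mm. A picture is of the moment at which its call begins: read the wrist's pose just before it. There is no depth.
- ctrl.close_job(): hands the job in; it is judged then, once.
The state is a dict: "time": time; "joint_positions": joint angles; "qd": joint speeds; "joint_torque": joint torques, N m; "position": TCP position; "tool_rot": TCP orientation; "ft_force": force on the tool from outside, world axes, zero at the start; "torque": the same for the moment, N m; "grip_width": opening from 0.0 (shut) to 1.0 (fully open); "grip_force": force on a finger pad.
Only numpy, scipy, OpenCV 4.12 (cv2) and the standard library are available. Lean on these libraries where they do the work, as an engineer would, in place of code of your own. Each camera call takes 0.05 s, during which the arm holds its last target. There are 200 camera calls.

TASK

The sealed grey beam has a hidden weight inside, so it does not balance at its middle. Lift it just a little off the table at trial points to feel where it balances, then carry it level to the balance stand and set it down gently on the stand's small flat head so that it rests there level, on the stand alone, when you let go. Never let the beam tip steeply (15 degrees or more), neither while lifting nor on the stand, and leave the other things on the table where they are.

Things in the scene. Friction and masses are not known exactly. Their poses are not given: they have to be found in the camera images.
- beam_mid (a point): Centre of the grey box-section beam with black ends: 320 mm long (x axis), 40 wide (y), 40 high (z), lying flat; point 20 mm above its underside. Inside, unseen: a heavy slug near one end, a light one near the other, either way round. 0.38 to 0.68 kg; balances 15 to 57 mm from this centre along its length. Grasp across its width from above; held lightly off balance it tips, held hard it twists the wrist.
- stand_top (a point): Centre of the upper face, unloaded, of the fixed steel balance stand's head: square, flat, 18 x 18 mm, 8 thick, face 70 mm above the table. It is sprung: sinks 1 mm per 3 N, 6 mm at most, without tilting. Column 14 mm, round base 90 mm across, 10 thick. The beam may lie on it in any direction, level only with its balance point within 9 mm of this point. Fingers can pass on both sides of the head.
- tape_mid (a point): Bystander: centre of a roll of tape lying flat, 76 mm across, 20 mm high.
- pad_box_mid (a point): Bystander: centre of a small flat red box, 60 x 45 x 22 mm.
- tube_end_mid (a point): Bystander: centre of a short dark tube offcut standing on end, 44 mm across, 55 mm high.
- glue_mid (a point): Bystander: centre of a small white jar of glue, 32 mm across, 60 mm high.
There are look-alikes about, which are no part of the job. What is shaped like the part that bears stand_top but orange or white is not meant.

How it is judged:
By the outcome, as a careful person would: the job done as asked, in the order asked, and still so for the second after the job is handed in, with the robot touching nothing.
It also fails if it takes over 67 s, if anything falls off the work surface, if the arm or the gripper's body presses on something with over 40 N, if the wrist force passes 120 N, or if a joint passes its speed limit or range.

## Working session

There is one attempt and no reset: what is moved stays moved. The work goes in short steps, Python scripts to look and compute and a tool call to move; the robot and the scene stay as the last step left them, time stands still between calls to the robot, and variables do not carry over. Pictures are saved under pics/ and viewed, at most 10 in all, crops included, and the job is handed in when it is done.

Besides the shell and the picture viewer there is one more tool, called after "Emit:" by a JSON object that holds its "api" and its "payload". jog_arm: Moves the arm, as the interface text tells. Its arguments: {"type":"object","properties":{"moves":{"type":"array"},"newtons":{"type":"number"}},"required":["moves"]}

```bash
mkdir -p pics; cat > h.py <<'E'
import numpy as np, cv2
from scipy.spatial.transform import Rotation as R
from bench import ctrl
def grab(n):
    im=ctrl.get_image(n); return im
def save(im,fn,box=None,s=1):
    p=im["pixels"][:,:,::-1]
    if box: p=p[box[1]:box[3],box[0]:box[2]]
    cv2.imwrite('pics/'+fn,cv2.resize(p,None,fx=s,fy=s,interpolation=cv2.INTER_CUBIC))
def ray(im,u,v):
    return im["xyz"],np.array(im["rotation"]).reshape(3,3)@np.array([(u-im["cx"])/im["fx"],-(v-im["cy"])/im["fy"],-1])
def onz(im,u,v,z):
    o,d=ray(im,u,v); o=np.array(o); return o+d*(z-o[2])/d[2]
def proj(im,p):
    c=np.array(im["rotation"]).reshape(3,3).T@(np.array(p)-im["xyz"]); return im["cx"]+im["fx"]*c[0]/-c[2], im["cy"]-im["fy"]*c[1]/-c[2]
E
python3 - <<'E'
from h import *
s=ctrl.get_state(); print(s, ctrl.grasp_offset)
a=grab("top"); b=grab("scene"); save(a,'top.png'); save(b,'scene.png')
print({k:v for k,v in a.items() if k!='pixels'}); print({k:v for k,v in b.items() if k!='pixels'})
E
```

```text
{'time': 0.0, 'joint_positions': array([ 1.29711858,  0.32185322, -0.07007719,  1.4516983 ,  0.02266004,
        1.37080259, -0.05686676]), 'qd': array([-1.17758401e-03, -2.20225722e-04, -8.63894733e-04,  3.48073772e-05,
        4.56861463e-04, -8.33738771e-04,  3.37013470e-04]), 'joint_torque': array([-2.54729284e-04, -4.91292894e+01, -4.03714003e-01, -3.12526739e+01,
       -6.37530070e-02,  4.39265231e-02,  1.81574464e-04]), 'position': array([ 0.18423212, -0.62270286,  0.19703021]), 'tool_rot': array([-3.10720603e+00, -4.50313379e-01,  6.92839146e-04]), 'ft_force': array([ 0.02859361, -0.0845071 ,  0.20763761]), 'torque': array([-0.04488149, -0.01914224, -0.06157754]), 'grip_force': 0.0, 'grip_width': 1.0028213204230993} 0.0187
{'fx': 434.41245005199363, 'fy': 434.41245005199363, 'cx': 281.29897494851946, 'cy': 207.31829495282813, 'xyz': array([4.14154064e-01, 8.76614631e-04, 1.37515164e+00]), 'rotation': array([ 0.10440961, -0.07927958, -1.57783285])}
{'fx': 427.98797575030545, 'fy': 427.98797575030545, 'cx': 280.62900158350453, 'cy': 212.55566915748938, 'xyz': array([ 1.20221865, -0.30446404,  0.92247164]), 'rotation': array([0.60072539, 0.37220251, 1.06234919])}
```

View pics/top.png

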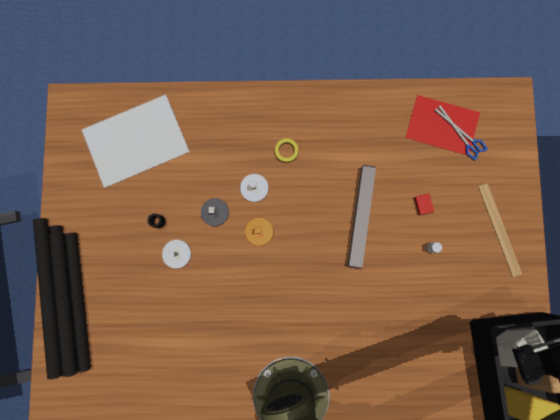

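View pics/scene.png

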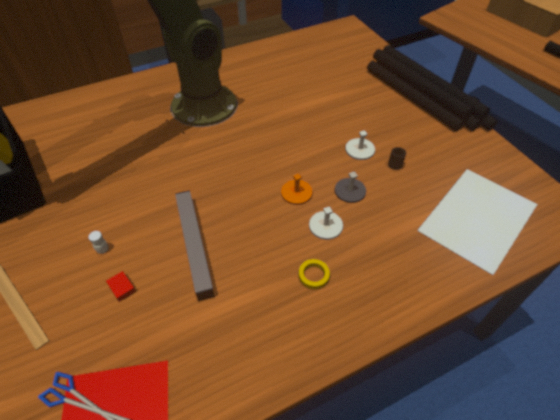

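The beam runs from about (369,166) to (356,267) in the top view. There are four stand-shaped things there: dark steel (214,212), white (254,187), white (176,254) and orange (259,231). Only the dark steel one at (214,212), which is (351,188) in the scene view, fits the description. I'll confirm that in a crop.

```bash
sed -i 's/np.array(im\["rotation"\]).reshape(3,3)/R.from_rotvec(im["rotation"]).as_matrix()/' h.py
python3 - <<'E'
from h import *
a=grab("top"); b=grab("scene")
# composite crop
A=a["pixels"][165:275,150:290,::-1]; B=b["pixels"][125:245,280:420,::-1]
B=B[:110]
cv2.imwrite('pics/crop.png',np.vstack([cv2.resize(A,None,fx=2.7,fy=2.7,interpolation=2),cv2.resize(B,None,fx=2.7,fy=2.7,interpolation=2)]))
p=a["pixels"].astype(int)
hsv=cv2.cvtColor(a["pixels"],cv2.COLOR_RGB2HSV)
m=((hsv[...,1]<75)).astype(np.uint8); mm=np.zeros_like(m); mm[155:280,335:395]=m[155:280,335:395]
mm=cv2.morphologyEx(mm,cv2.MORPH_OPEN,np.ones((3,3)))
c=max(cv2.findContours(mm,0,1)[0],key=cv2.contourArea); r=cv2.minAreaRect(c); bx=cv2.boxPoints(r); print(r,bx)
for q in bx: print(onz(a,*q,0.04))
for uv in [(214,212)]: print('base',onz(a,*uv,0.01))
for uv in [(212,210.5)]: print('head',onz(a,*uv,0.07))
print('sc',onz(b,352.5,175,0.07), onz(b,351,190,0.01))
E
```

```text
((361.5805969238281, 216.30078125), (14.750167846679688, 102.521484375), 7.9893269538879395) [[347.15244 266.03894]
 [361.40176 164.51253]
 [376.00876 166.56262]
 [361.75943 268.08905]]
[ 0.38925299 -0.17710044  0.04      ]
[ 0.70295928 -0.22954263  0.04      ]
[ 0.69592011 -0.27475788  0.04      ]
[ 0.38274117 -0.22118136  0.04      ]
base [0.5616523  0.23545434 0.01      ]
head [0.55980157 0.23126797 0.07      ]
sc [0.56588704 0.23324381 0.07      ] [0.56884218 0.23555119 0.01      ]
```

View pics/crop.png

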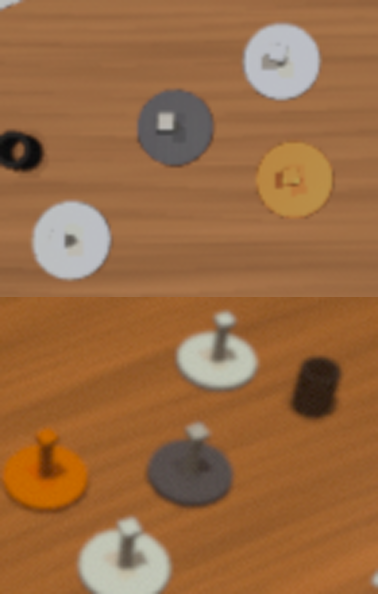

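The crop confirms the dark steel stand. Its head is at top-view pixel (211.5,210), and the white and orange ones are look-alikes. Next I'll plan the approach to the beam.

```bash
cat >> h.py <<'E'
def plan(xyz,ang):
    """tool x along world yaw 'ang' (deg, mod 180), pointing down; prints shift/turn in move units"""
    s=ctrl.get_state(); T=R.from_rotvec(s["tool_rot"]); best=None
    for k in (0,180):
        a=np.radians(ang+k); X=np.array([np.cos(a),np.sin(a),0]); Z=np.array([0,0,-1.]); Y=np.cross(Z,X)
        t=(T.inv()*R.from_matrix(np.c_[X,Y,Z])).as_rotvec()
        if best is None or np.linalg.norm(t)<np.linalg.norm(best): best=t
    print('shift',np.round(T.inv().apply(np.array(xyz)-s["position"])/.3,4),'turn',np.round(best/np.radians(60),4))
def st():
    s=ctrl.get_state(); T=R.from_rotvec(s["tool_rot"]).as_matrix()
    print('t',round(s["time"],2),'p',np.round(s["position"],4),'x',np.round(T[:,0],3),'z',np.round(T[:,2],3),'F',np.round(s["ft_force"],2),'M',np.round(s["torque"],3),'w',round(s["grip_width"],3),'g',round(s["grip_force"],1))
E
python3 - <<'E'
from h import *
st()
plan([.543,-.226,.15],-9.6); plan([.36,-.42,.15],-9.6)
a=grab("top")
for n,uv,z in [('w1',(252,186),.07),('or',(258,231),.07),('w2',(176,254),.07),('tube',(157,221),.055)]: print(n,onz(a,*uv,z))
E
```

```text
t 0.2 p [ 0.1844 -0.6229  0.1975] x [ 0.959  0.284 -0.   ] z [-0.     0.001 -1.   ] F [-1.01  0.67  0.58] M [0.02  0.004 0.018] w 1.003 g 0.0
shift [ 1.5219 -0.9291  0.1593] turn [-1.100e-03  3.000e-04  4.349e-01]
shift [ 0.7534 -0.4822  0.1588] turn [-1.100e-03  3.000e-04  4.349e-01]
w1 [0.63368818 0.10987323 0.07      ]
or [0.49637002 0.09182655 0.07      ]
w2 [0.42958474 0.3381653  0.07      ]
tube [0.53078158 0.40252263 0.055     ]
```

Emit:
{"api": "jog_arm", "payload": {"moves": [0.15, -0.1, 0.02, 0, 0, 0.09, 1, 0.3, -0.19, 0.04, 0, 0, 0.18, 1, 0.45, -0.28, 0.06, 0, 0, 0.26, 1, 0.6, -0.37, 0.08, 0, 0, 0.33, 1, 0.76, -0.46, 0.1, 0, 0, 0.4, 1, 0.9, -0.55, 0.12, 0, 0, 0.435, 1, 1, -0.61, 0.14, 0, 0, 0.435, 1, 1, -0.61, 0.159, 0, 0, 0.435, 1]}}

```text
time: 1.25
position: [0.4228, -0.3594, 0.1504]
tool_rot: [-3.13, 0.253, -0.001]
ft_force: [-1.1, -0.1, 0.1]
grip_width: 0.998
grip_force: 0.0
```

```bash
python3 - <<'E'
from h import *
st(); plan([.543,-.226,.12],-9.6)
E
```

```text
t 1.25 p [ 0.4228 -0.3594  0.1504] x [ 0.987 -0.16   0.001] z [ 0.001  0.001 -1.   ] F [-1.05 -0.08  0.14] M [0.    0.007 0.002] w 0.998 g 0.0
shift [ 0.324 -0.503  0.102] turn [-0.001  -0.0008  0.0061]
```

Emit:
{"api": "jog_arm", "payload": {"moves": [0.09, -0.13, 0, 0, 0, 0, 1, 0.18, -0.27, 0, 0, 0, 0, 1, 0.27, -0.41, 0, 0, 0, 0.006, 1, 0.324, -0.503, 0.03, 0, 0, 0.006, 1, 0.324, -0.503, 0.06, 0, 0, 0.006, 1, 0.324, -0.503, 0.1, 0, 0, 0.006, 1, 0.324, -0.503, 0.1, 0, 0, 0.006, 1, 0.324, -0.503, 0.1, 0, 0, 0.006, 1]}}

```text
time: 2.25
position: [0.5406, -0.2315, 0.1206]
tool_rot: [3.129, -0.276, -0.0]
ft_force: [-0.8, -0.9, 1.4]
grip_width: 1.002
grip_force: 0.0
```

```bash
python3 - <<'E'
from h import *
st(); s=ctrl.get_state()
im=grab("wrist"); save(im,'w1.png'); print(im["tool_from_camera"],im["fx"],im["cx"],im["cy"],[k for k in im])
a=grab("top"); save(a,'t2.png',(300,130,430,300),3)
E
```

```text
t 2.25 p [ 0.5406 -0.2315  0.1206] x [ 0.985 -0.175 -0.   ] z [-0.    -0.001 -1.   ] F [-0.75 -0.87  1.35] M [ 0.015 -0.009 -0.002] w 1.002 g 0.0
[[-2.23093781e-04  9.69771999e-01  2.44012748e-01  6.76269956e-02]
 [ 9.99999663e-01  4.09112615e-04 -7.11652377e-04  3.93859943e-04]
 [-7.89969241e-04  2.44012507e-01 -9.69771763e-01 -1.87635240e-01]
 [ 0.00000000e+00  0.00000000e+00  0.00000000e+00  1.00000000e+00]] 314.47886216718 274.99142457493963 210.10663979710273 ['pixels', 'fx', 'fy', 'cx', 'cy', 'tool_from_camera']
```

View pics/w1.png

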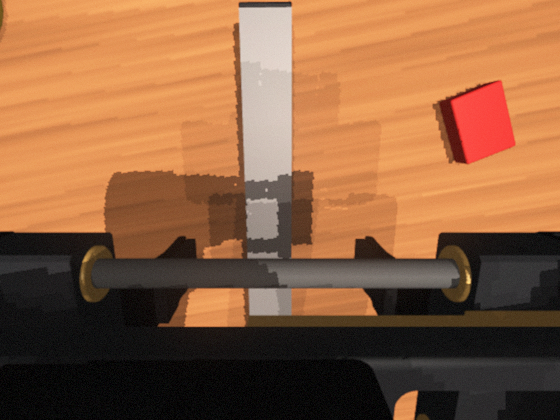

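The wrist view shows the beam's far end centred at (266,3). Its edges run from about (239,8)/(292,8) down to about (246,235)/(291,235), and the beam lies between the fingers.

```bash
cat >> h.py <<'E'
def wonz(im,s,u,v,z):
    M=np.array(im["tool_from_camera"]); T=R.from_rotvec(s["tool_rot"])
    o=T.apply(M[:3,3])+s["position"]; d=T.apply(M[:3,:3]@np.array([(u-im["cx"])/im["fx"],-(v-im["cy"])/im["fy"],-1]))
    return o+d*(z-o[2])/d[2]
E
python3 - <<'E'
from h import *
s=ctrl.get_state(); im=grab("wrist")
g=im["pixels"].astype(int)
sat=g.max(2)-g.min(2)
for v in (12,40,80,130,160):
    c=np.where(sat[v,225:310]<40)[0]+225; 
    print(v,c.min(),c.max(),wonz(im,s,c.min(),v,.04)[:2],wonz(im,s,c.max()+1,v,.04)[:2])
print(g[0:12,266]); print(wonz(im,s,266,2.5,.04),wonz(im,s,266,7,.04)); st(); plan([.543,-.226,.12],-9.6)
E
```

```text
12 241 291 [ 0.69862587 -0.23333613] [ 0.69187058 -0.27153124]
40 241 291 [ 0.67968006 -0.22946067] [ 0.6727882  -0.26840589]
80 242 291 [ 0.65114622 -0.22443792] [ 0.64418855 -0.26372178]
130 244 291 [ 0.6129649  -0.21834721] [ 0.60602761 -0.25747171]
160 245 291 [ 0.58868051 -0.2143019 ] [ 0.58172667 -0.25349165]
[[232 152  89]
 [235 154  89]
 [203 126  74]
 [ 81  57  43]
 [ 56  55  52]
 [ 72  70  65]
 [ 74  67  64]
 [ 78  72  70]
 [148 139 133]
 [218 205 196]
 [215 204 194]
 [215 204 195]]
[ 0.70160007 -0.25321699  0.04      ] [ 0.69863304 -0.25266958  0.04      ]
t 2.4 p [ 0.5413 -0.2308  0.121 ] x [ 0.985 -0.174  0.001] z [ 0.001 -0.001 -1.   ] F [-0.21  0.15 -0.3 ] M [ 0.074 -0.02  -0.055] w 0.998 g 0.0
shift [ 0.0029 -0.0168  0.0034] turn [ 0.0005 -0.0008 -0.007 ]
```

Emit:
{"api": "jog_arm", "payload": {"moves": [0.003, -0.01, 0.1, 0, 0, 0, 1, 0.003, -0.01, 0.2, 0, 0, 0, 1, 0.003, -0.01, 0.3, 0, 0, 0, 1, 0.003, -0.01, 0.37, 0, 0, 0, 1, 0.003, -0.01, 0.37, 0, 0, 0, -1, 0.003, -0.01, 0.37, 0, 0, 0, -1, 0.003, -0.01, 0.37, 0, 0, 0, -1, 0.003, -0.01, 0.37, 0, 0, 0, -1], "newtons": 40}}

```text
time: 3.4
position: [0.5433, -0.2276, 0.0104]
tool_rot: [3.129, -0.273, 0.002]
ft_force: [0.2, -0.6, -0.4]
grip_width: 0.632
grip_force: 0.0
```

```bash
python3 -c "
from h import *
st()"
```

```text
t 3.4 p [ 0.5433 -0.2276  0.0104] x [ 0.985 -0.173  0.002] z [ 0.001 -0.001 -1.   ] F [ 0.2  -0.57 -0.4 ] M [ 0.023  0.01  -0.031] w 0.632 g 0.0
```

Emit:
{"api": "jog_arm", "payload": {"moves": [0, 0, 0, 0, 0, 0, -1, 0, 0, 0, 0, 0, 0, -1, 0, 0, 0, 0, 0, 0, -1, 0, 0, 0, 0, 0, 0, -1, 0, 0, -0.007, 0, 0, 0, -1, 0, 0, -0.015, 0, 0, 0, -1, 0, 0, -0.015, 0, 0, 0, -1, 0, 0, -0.015, 0, 0, 0, -1]}}

```text
time: 4.4
position: [0.5422, -0.2274, 0.0136]
tool_rot: [-3.13, 0.273, 0.001]
ft_force: [0.7, -0.2, -4.1]
grip_width: 0.454
grip_force: 40.0
```

```bash
python3 -c "
from h import *
st()
for i in range(3): grab('wrist'); st()"
```

```text
t 4.4 p [ 0.5422 -0.2274  0.0136] x [ 0.985 -0.173 -0.001] z [-0.001  0.    -1.   ] F [ 0.7  -0.21 -4.08] M [0.113 0.123 0.016] w 0.454 g 40.0
t 4.45 p [ 0.5423 -0.2273  0.0136] x [ 0.985 -0.173 -0.001] z [-0.001  0.    -1.   ] F [-0.22  0.08 -4.2 ] M [ 0.05   0.095 -0.013] w 0.448 g 40.0
t 4.5 p [ 0.5424 -0.2273  0.0137] x [ 0.985 -0.173 -0.001] z [-0.001  0.    -1.   ] F [-0.06 -0.09 -3.8 ] M [ 0.062  0.107 -0.021] w 0.452 g 40.0
t 4.55 p [ 0.5425 -0.2273  0.0138] x [ 0.985 -0.173 -0.   ] z [-0.  0. -1.] F [-0.54 -0.08 -4.12] M [0.03  0.13  0.013] w 0.455 g 40.0
```

The beam pulls about 4 N and 0.11 N·m, which puts its balance point about 28 mm along tool +x. I'll set it down and regrasp 30 mm further out.

Emit:
{"api": "jog_arm", "payload": {"moves": [0, 0, 0.007, 0, 0, 0, -1, 0, 0, 0.014, 0, 0, 0, -1, 0, 0, 0.014, 0, 0, 0, 0.3, 0, 0, 0.014, 0, 0, 0, 0.3, 0, 0, 0.014, 0, 0, 0, 0.3, 0.05, 0, 0.014, 0, 0, 0, 0.3, 0.1, 0, 0.014, 0, 0, 0, 0.3, 0.1, 0, 0.014, 0, 0, 0, 0.3]}}

```text
time: 5.55
position: [0.574, -0.2325, 0.0099]
tool_rot: [-3.13, 0.272, -0.002]
ft_force: [0.1, 1.1, 0.0]
grip_width: 0.648
grip_force: 0.0
```

Emit:
{"api": "jog_arm", "payload": {"moves": [0, 0, 0, 0, 0, 0, -1, 0, 0, 0, 0, 0, 0, -1, 0, 0, 0, 0, 0, 0, -1, 0, 0, 0, 0, 0, 0, -1, 0, 0, 0, 0, 0, 0, -1, 0, 0, -0.01, 0, 0, 0, -1, 0, 0, -0.025, 0, 0, 0, -1, 0, 0, -0.025, 0, 0, 0, -1]}}

```text
time: 6.55
position: [0.5725, -0.2326, 0.0176]
tool_rot: [3.129, -0.273, 0.001]
ft_force: [-0.0, 0.6, -5.4]
grip_width: 0.452
grip_force: 40.0
```

```bash
python3 -c "
from h import *
for i in range(8): grab('wrist'); st()
save(grab('wrist'),'w2.png')"
```

```text
t 6.6 p [ 0.5723 -0.2326  0.0173] x [ 0.985 -0.173  0.   ] z [ 0. -0. -1.] F [-0.69  0.28 -3.99] M [0.058 0.101 0.008] w 0.454 g 40.0
t 6.65 p [ 0.5722 -0.2325  0.0172] x [ 0.985 -0.173 -0.   ] z [-0. -0. -1.] F [ 0.07  1.06 -3.45] M [-0.021  0.007 -0.039] w 0.451 g 40.0
t 6.7 p [ 0.572  -0.2325  0.0171] x [ 0.985 -0.173 -0.   ] z [-0. -0. -1.] F [ 0.45 -0.63 -4.86] M [ 0.041 -0.047  0.026] w 0.451 g 40.0
t 6.75 p [ 0.572  -0.2325  0.0171] x [ 0.985 -0.173 -0.   ] z [-0.  0. -1.] F [ 0.42  0.56 -4.28] M [0.087 0.035 0.009] w 0.454 g 40.0
t 6.8 p [ 0.572  -0.2325  0.017 ] x [ 0.985 -0.173 -0.   ] z [-0.  0. -1.] F [ 0.9   0.06 -3.34] M [ 0.012 -0.006  0.042] w 0.451 g 40.0
t 6.85 p [ 0.5721 -0.2325  0.0171] x [ 0.985 -0.173 -0.   ] z [-0.  0. -1.] F [ 0.47  0.35 -4.39] M [ 0.038 -0.013  0.002] w 0.454 g 40.0
t 6.9 p [ 0.5721 -0.2325  0.0171] x [ 0.985 -0.173 -0.   ] z [-0.  0. -1.] F [-0.24 -0.4  -3.85] M [ 0.015 -0.011 -0.039] w 0.452 g 40.0
t 6.95 p [ 0.5721 -0.2325  0.0171] x [ 0.985 -0.173 -0.   ] z [-0.  0. -1.] F [-0.14 -0.14 -3.02] M [ 0.029  0.012 -0.034] w 0.453 g 40.0
```

```bash
python3 -c "
from h import *
F=[];M=[]
for i in range(40):
    grab('wrist'); s=ctrl.get_state(); F.append(s['ft_force']);M.append(s['torque'])
F=np.array(F);M=np.array(M); print(F.mean(0),F.std(0),M.mean(0),M.std(0)); st()
m=M.mean(0);f=F.mean(0)[2]; print('rx',-m[1]/f,'ry',m[0]/f)"
```

```text
[ 0.01938254  0.0948472  -3.97671517] [0.47241958 0.45331822 0.56193031] [ 0.02771111 -0.01613381  0.00362886] [0.02996845 0.02751426 0.02556542]
t 9.0 p [ 0.5722 -0.2325  0.0173] x [ 0.985 -0.173  0.   ] z [-0. -0. -1.] F [ 0.25  0.08 -3.68] M [-0.013 -0.054  0.094] w 0.449 g 40.0
rx -0.004057068954341654 ry -0.006968340905820625
```

Emit:
{"api": "jog_arm", "payload": {"moves": [0, 0, -0.001, 0, 0, 0, -1, 0, 0, 0.01, 0, 0, 0, -1, 0, 0, 0.025, 0, 0, 0, -1, 0, 0, 0.025, 0, 0, 0, -1, 0, 0, 0.025, 0, 0, 0, 0.3, 0, 0, 0.025, 0, 0, 0, 0.3, 0, 0, 0.025, 0, 0, 0, 0.3, 0, 0, 0.025, 0, 0, 0, 0.3]}}

```text
time: 10.0
position: [0.5723, -0.2326, 0.0099]
tool_rot: [3.13, -0.273, 0.0]
ft_force: [0.2, 0.3, 0.1]
grip_width: 0.643
grip_force: 0.0
```

```bash
python3 -c "
from h import *
for i in range(4): grab('wrist')
F=[];M=[]
for i in range(40):
    grab('wrist'); s=ctrl.get_state(); F.append(s['ft_force']);M.append(s['torque'])
F=np.array(F);M=np.array(M); print(F.mean(0),M.mean(0),M.std(0)); st()"
```

```text
[-0.0940897  -0.04906535 -0.04543595] [0.04199098 0.01837242 0.00025792] [0.02906027 0.02217378 0.03334629]
t 12.2 p [ 0.5722 -0.2326  0.0098] x [ 0.985 -0.173  0.   ] z [ 0. -0. -1.] F [-0.37 -0.63 -0.2 ] M [ 0.     0.047 -0.054] w 0.651 g 0.0
```

The empty-gripper reading shows a sensor bias. With that removed, the balance point is about 9 mm back, so I'll regrasp there and check.

Emit:
{"api": "jog_arm", "payload": {"moves": [-0.03, 0, 0, 0, 0, 0, 0.3, -0.03, 0, 0, 0, 0, 0, 0.3, -0.03, 0, 0, 0, 0, 0, -1, -0.03, 0, 0, 0, 0, 0, -1, -0.03, 0, 0, 0, 0, 0, -1, -0.03, 0, 0, 0, 0, 0, -1, -0.03, 0, 0, 0, 0, 0, -1, -0.03, 0, 0, 0, 0, 0, -1], "newtons": 25}}

```text
time: 13.2
position: [0.5635, -0.231, 0.0098]
tool_rot: [3.13, -0.273, 0.0]
ft_force: [0.5, 0.1, -0.5]
grip_width: 0.456
grip_force: 25.0
```

Emit:
{"api": "jog_arm", "payload": {"moves": [0, 0, -0.01, 0, 0, 0, -1, 0, 0, -0.02, 0, 0, 0, -1, 0, 0, -0.03, 0, 0, 0, -1, 0, 0, -0.03, 0, 0, 0, -1, 0, 0, -0.03, 0, 0, 0, -1, 0, 0, -0.03, 0, 0, 0, -1, 0, 0, -0.03, 0, 0, 0, -1, 0, 0, -0.03, 0, 0, 0, -1]}}

```text
time: 14.2
position: [0.5632, -0.2309, 0.0187]
tool_rot: [3.13, -0.273, -0.0]
ft_force: [0.1, 0.3, -4.0]
grip_width: 0.45
grip_force: 25.0
```

```bash
python3 -c "
from h import *
F=[];M=[]
for i in range(40):
    im=grab('wrist'); s=ctrl.get_state(); F.append(s['ft_force']);M.append(s['torque'])
F=np.array(F);M=np.array(M)-[.042,.018,0]; print(F.mean(0),M.mean(0),M.std(0)); st()
m=M.mean(0);f=F.mean(0)[2]; r=np.array([-m[1]/f,m[0]/f]);print(r,r@[.985,-.173])
save(im,'w3.png')
a=grab('scene'); save(a,'s3.png',(150,150,270,320),3)"
```

```text
[-0.02880718 -0.03486574 -3.87849555] [-0.00318448  0.00614435 -0.00742583] [0.03091496 0.03338178 0.0308788 ]
t 16.2 p [ 0.5633 -0.231   0.0187] x [ 0.985 -0.173 -0.   ] z [-0. -0. -1.] F [ 0.82 -0.23 -4.53] M [-0.018  0.044 -0.039] w 0.451 g 25.0
[0.00158421 0.00082106] 0.0014184028294247795
```

View pics/w3.png

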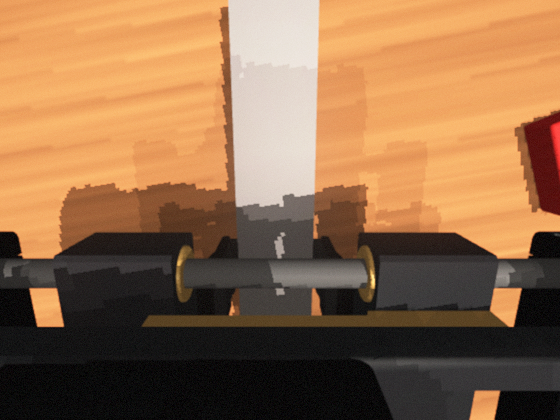

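The offset is now about 1 mm. The wrist view shows the beam held level, with its edges at (230,50) and (318,50). I'll lift it and carry it level.

Emit:
{"api": "jog_arm", "payload": {"moves": [0, 0, -0.02, 0, 0, 0, -1, 0, 0, -0.07, 0, 0, 0, -1, 0, 0, -0.14, 0, 0, 0, -1, 0, 0, -0.22, 0, 0, 0, -1, 0, 0, -0.3, 0, 0, 0, -1, 0, 0, -0.38, 0, 0, 0, -1, 0, 0, -0.43, 0, 0, 0, -1, 0, 0, -0.45, 0, 0, 0, -1], "newtons": 40}}

```text
time: 17.25
position: [0.5639, -0.2311, 0.1553]
tool_rot: [3.129, -0.273, 0.003]
ft_force: [0.4, -1.4, -3.9]
grip_width: 0.448
grip_force: 40.0
```

Emit:
{"api": "jog_arm", "payload": {"moves": [-0.005, -0.03, 0, 0, 0, 0, -1, -0.018, -0.1, 0, 0, 0, 0, -1, -0.037, -0.21, 0, 0, 0, 0, -1, -0.06, -0.33, 0, 0, 0, 0, -1, -0.08, -0.45, 0, 0, 0, 0, -1, -0.1, -0.57, 0, 0, 0, 0, -1, -0.12, -0.68, 0, 0, 0, 0, -1, -0.137, -0.78, 0, 0, 0, 0, -1]}}

```text
time: 18.25
position: [0.562, 0.0103, 0.1529]
tool_rot: [-3.129, 0.268, 0.003]
ft_force: [-0.3, 0.0, -3.5]
grip_width: 0.449
grip_force: 40.0
```

Emit:
{"api": "jog_arm", "payload": {"moves": [-0.012, -0.07, 0, 0, 0, 0, -1, -0.02, -0.12, 0, 0, 0, 0, -1, -0.026, -0.15, 0, 0, 0, 0, -1, -0.026, -0.15, 0, 0, 0, 0, -1, -0.026, -0.15, 0, 0, 0, 0, -1, -0.026, -0.15, 0, 0, 0, 0, -1, -0.026, -0.15, 0, 0, 0, 0, -1, -0.026, -0.15, 0, 0, 0, 0, -1]}}

```text
time: 19.25
position: [0.5635, 0.052, 0.1537]
tool_rot: [3.13, -0.274, -0.0]
ft_force: [-0.1, -0.1, -3.8]
grip_width: 0.451
grip_force: 40.0
```

```bash
python3 -c "
from h import *
st(); print(ctrl.get_state()['joint_positions'])
save(grab('wrist'),'w4.png')"
```

```text
t 19.25 p [0.5635 0.052  0.1537] x [ 0.985 -0.174 -0.   ] z [-0. -0. -1.] F [-0.12 -0.11 -3.76] M [-0.009  0.012 -0.037] w 0.451 g 40.0
[ 0.3448788   0.20938052 -0.54727273  1.70857182  0.11411854  1.25553417
 -1.97339955]
```

View pics/w4.png

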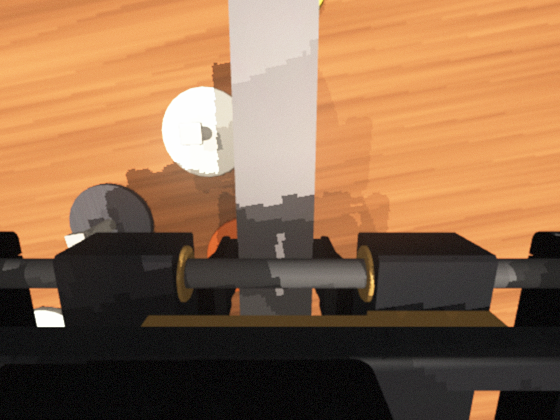

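The steel stand's base is at (110,222), and its head at about (90,240) is partly hidden by a finger. I'll shift back 50 mm to see the head.

Emit:
{"api": "jog_arm", "payload": {"moves": [-0.02, 0.004, 0, 0, 0, 0, -1, -0.06, 0.01, 0, 0, 0, 0, -1, -0.11, 0.02, 0, 0, 0, 0, -1, -0.15, 0.027, 0, 0, 0, 0, -1, -0.167, 0.03, 0, 0, 0, 0, -1, -0.167, 0.03, 0, 0, 0, 0, -1, -0.167, 0.03, 0, 0, 0, 0, -1, -0.167, 0.03, 0, 0, 0, 0, -1]}}

```text
time: 20.3
position: [0.5129, 0.0521, 0.1537]
tool_rot: [-3.129, 0.273, -0.0]
ft_force: [-0.5, 1.0, -4.7]
grip_width: 0.453
grip_force: 40.0
```

```bash
python3 -c "
from h import *
import pickle
st(); s=ctrl.get_state(); im=grab('wrist'); pickle.dump((s,im),open('w5.pkl','wb'))
save(im,'w5.png',(40,70,200,190),4)
M=np.array(im['tool_from_camera']);T=R.from_rotvec(s['tool_rot'])
c=M[:3,:3].T@(T.inv().apply(np.array([.563,.232,.07])-s['position'])-M[:3,3]); print(im['cx']-im['fx']*c[0]/c[2],im['cy']+im['fy']*c[1]/c[2])"
```

```text
t 20.3 p [0.5129 0.0521 0.1537] x [ 0.985 -0.173  0.   ] z [ 0.  0. -1.] F [-0.51  1.01 -4.7 ] M [ 0.011  0.011 -0.012] w 0.453 g 40.0
61.89839577489664 189.26655033979813
```

View pics/w5.png

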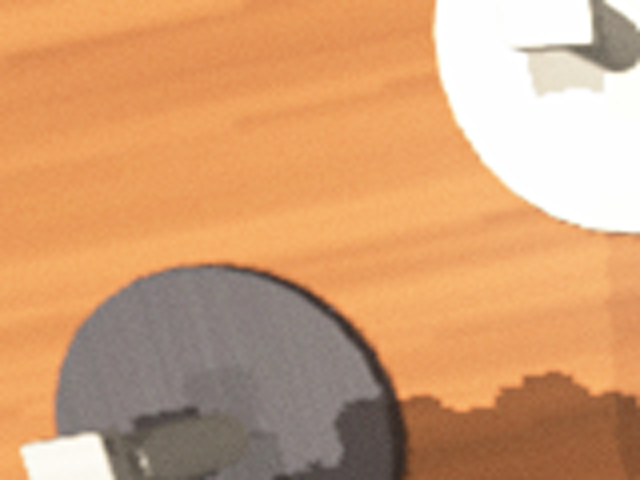

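The steel head's face appears as the white patch at about (46–69, 178–200) in full pixels, close to the predicted (62,189). I'll take its contour.

```bash
python3 -c "
from h import *
import pickle
s,im=pickle.load(open('w5.pkl','rb'))
g=im['pixels'].min(2).astype(np.uint8); sub=np.zeros_like(g); sub[165:215,30:90]=g[165:215,30:90]
m=(sub>165).astype(np.uint8); c=max(cv2.findContours(m,0,1)[0],key=cv2.contourArea); r=cv2.minAreaRect(c); print(r,cv2.boundingRect(c),cv2.contourArea(c))
mo=cv2.moments(c);u,v=mo['m10']/mo['m00'],mo['m01']/mo['m00'];print(u,v,wonz(im,s,u+.5,v+.5,.07),wonz(im,s,r[0][0]+.5,r[0][1]+.5,.07))
for q in cv2.boxPoints(r): print(wonz(im,s,*(q+.5),.07))
b=grab('scene'); save(b,'s5.png',(320,150,390,220),8)
h=b['pixels'].min(2); sub=np.zeros_like(h); sub[165:182,343:362]=h[165:182,343:362]
m=(sub>130).astype(np.uint8); c=max(cv2.findContours(m,0,1)[0],key=cv2.contourArea); mo=cv2.moments(c);u,v=mo['m10']/mo['m00'],mo['m01']/mo['m00'];print(cv2.boundingRect(c),u,v,onz(b,u,v,.07))
a=grab('top'); h=a['pixels'].min(2); sub=np.zeros_like(h); sub[203:219,204:222]=h[203:219,204:222]
m=(sub>130).astype(np.uint8); c=max(cv2.findContours(m,0,1)[0],key=cv2.contourArea); mo=cv2.moments(c);u,v=mo['m10']/mo['m00'],mo['m01']/mo['m00'];print(cv2.boundingRect(c),u,v,onz(a,u,v,.07))
"
```

```text
((57.65000534057617, 189.4499969482422), (23.40085220336914, 19.922346115112305), 71.56504821777344) (45, 178, 26, 23) 387.0
57.50645994832041 189.22394487510763 [0.56320267 0.23548917 0.07      ] [0.56298904 0.23543358 0.07      ]
[0.57167886 0.2443136  0.07      ]
[0.57408671 0.22629047 0.07      ]
[0.55418939 0.22644133 0.07      ]
[0.55163987 0.24478391 0.07      ]
(350, 172, 6, 5) 352.64285714285717 174.19047619047618 [0.56347982 0.23524394 0.07      ]
(209, 207, 5, 6) 211.0 209.5 [0.56288199 0.23434024 0.07      ]
```

```bash
python3 -c "
from h import *
st(); plan([.562,.235,.11],-9.98)"
```

```text
t 20.45 p [0.5127 0.0522 0.1536] x [ 0.985 -0.173 -0.   ] z [-0.  0. -1.] F [-0.68  0.42 -4.12] M [0.022 0.018 0.018] w 0.452 g 40.0
shift [ 0.0565 -0.6287  0.1453] turn [-0.0001  0.0003  0.0002]
```

Emit:
{"api": "jog_arm", "payload": {"moves": [0.003, -0.03, 0, 0, 0, 0, -1, 0.01, -0.11, 0, 0, 0, 0, -1, 0.02, -0.23, 0, 0, 0, 0, -1, 0.032, -0.36, 0, 0, 0, 0, -1, 0.043, -0.48, 0, 0, 0, 0, -1, 0.052, -0.58, 0, 0, 0, 0, -1, 0.056, -0.62, 0, 0, 0, 0, -1, 0.0565, -0.629, 0, 0, 0, 0, -1]}}

```text
time: 21.45
position: [0.5617, 0.2355, 0.1534]
tool_rot: [3.13, -0.271, -0.001]
ft_force: [0.7, -0.7, -3.8]
grip_width: 0.454
grip_force: 40.0
```

Emit:
{"api": "jog_arm", "payload": {"moves": [0, 0, 0.02, 0, 0, 0, -1, 0, 0, 0.05, 0, 0, 0, -1, 0, 0, 0.08, 0, 0, 0, -1, 0, 0, 0.11, 0, 0, 0, -1, 0, 0, 0.135, 0, 0, 0, -1, 0, 0, 0.15, 0, 0, 0, -1, 0, 0, 0.15, 0, 0, 0, -1, 0, 0, 0.15, 0, 0, 0, -1]}}

```text
time: 22.45
position: [0.5621, 0.2352, 0.109]
tool_rot: [-3.13, 0.273, -0.001]
ft_force: [0.0, -0.7, -4.7]
grip_width: 0.455
grip_force: 40.0
```

```bash
python3 -c "
from h import *
st(); plan([.562,.235,.083],-9.98); print(ctrl.get_state()['joint_positions'])"
```

```text
t 22.45 p [0.5621 0.2352 0.109 ] x [ 0.985 -0.173  0.   ] z [ 0.  0. -1.] F [ 0.01 -0.69 -4.72] M [-0.023  0.021 -0.004] w 0.455 g 40.0
shift [-0.0002  0.0008  0.0868] turn [-0.0002 -0.0004  0.0003]
[ 0.08655801  0.36099142 -0.64431403  1.65076949  0.22919325  1.20606955
 -2.35368898]
```

Emit:
{"api": "jog_arm", "payload": {"moves": [0, 0, 0.02, 0, 0, 0, -1, 0, 0, 0.045, 0, 0, 0, -1, 0, 0, 0.065, 0, 0, 0, -1, 0, 0, 0.08, 0, 0, 0, -1, 0, 0, 0.09, 0, 0, 0, -1, 0, 0, 0.096, 0, 0, 0, -1, 0, 0, 0.1, 0, 0, 0, -1, 0, 0, 0.1, 0, 0, 0, -1]}}

```text
time: 23.45
position: [0.562, 0.235, 0.079]
tool_rot: [3.13, -0.273, 0.0]
ft_force: [-1.0, -1.5, -1.7]
grip_width: 0.448
grip_force: 40.0
```

```bash
python3 -c "
from h import *
F=[]
for i in range(10):
    grab('wrist'); s=ctrl.get_state(); F.append(np.r_[s['ft_force'],s['torque']])
print(np.mean(F,0)); st()"
```

```text
[-0.52287989 -0.62291772 -1.41943801 -0.08519213  0.21956984  0.00438577]
t 23.95 p [0.562  0.2351 0.0788] x [ 0.985 -0.173  0.   ] z [ 0. -0. -1.] F [-0.68 -0.41 -0.28] M [-0.092  0.222  0.004] w 0.449 g 40.0
```

The stand is taking load, but the moments are larger than the head alone can explain. I'll take a look.

```bash
python3 -c "
from h import *
b=grab('scene'); save(b,'s6.png',(240,70,440,270),3)"
```

```text
(no output)
```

View pics/s6.png

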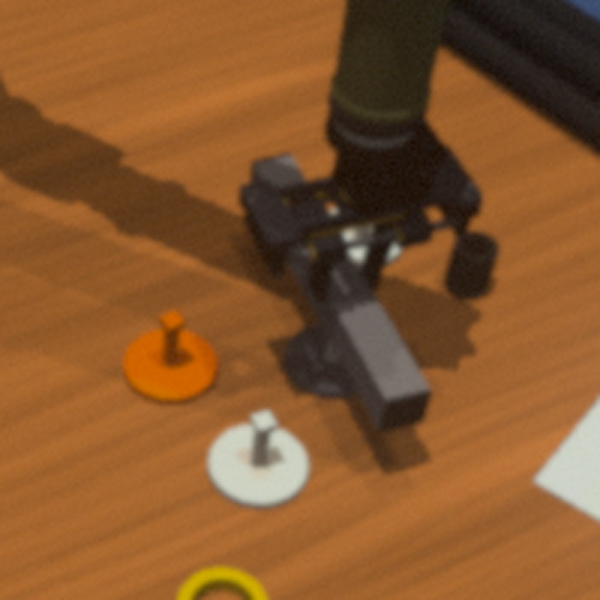

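The beam is level across the head, touching nothing else, so the moment comes from lateral friction acting at the flange lever. I'll lower 0.5 mm more so the stand carries all the weight, then ease the grip before opening.

Emit:
{"api": "jog_arm", "payload": {"moves": [0, 0, 0.001, 0, 0, 0, -1, 0, 0, 0.0015, 0, 0, 0, -1, 0, 0, 0.0015, 0, 0, 0, -1, 0, 0, 0.0015, 0, 0, 0, -1, 0, 0, 0.0015, 0, 0, 0, -1, 0, 0, 0.0015, 0, 0, 0, -1, 0, 0, 0.0015, 0, 0, 0, -1, 0, 0, 0.0015, 0, 0, 0, -1], "newtons": 10}}

```text
time: 25.0
position: [0.562, 0.235, 0.0783]
tool_rot: [-3.13, 0.273, -0.0]
ft_force: [-0.6, 0.2, 0.2]
grip_width: 0.457
grip_force: 10.0
```

```bash
python3 -c "
from h import *
F=[]
for i in range(8):
    grab('wrist'); s=ctrl.get_state(); F.append(np.r_[s['ft_force'],s['torque']])
print(np.mean(F,0)); st()"
```

```text
[-0.63309928 -0.40896652  0.20621526 -0.08031215  0.1195836   0.00272614]
t 25.4 p [0.562  0.2351 0.0783] x [ 0.985 -0.173  0.   ] z [ 0.  0. -1.] F [-0.26 -0.37  0.36] M [-0.027  0.062 -0.01 ] w 0.452 g 10.0
```

Emit:
{"api": "jog_arm", "payload": {"moves": [0, 0, 0, 0, 0, 0, -1, 0, 0, 0, 0, 0, 0, -1, 0, 0, 0, 0, 0, 0, -1, 0, 0, 0, 0, 0, 0, 0.05, 0, 0, 0, 0, 0, 0, 0.05, 0, 0, 0, 0, 0, 0, 0.05, 0, 0, 0, 0, 0, 0, 0.05, 0, 0, 0, 0, 0, 0, 0.05], "newtons": 3}}

```text
time: 26.4
position: [0.5619, 0.235, 0.0783]
tool_rot: [3.13, -0.273, -0.0]
ft_force: [-0.4, 0.2, -0.0]
grip_width: 0.522
grip_force: 0.0
```

```bash
python3 -c "
from h import *
st()
b=grab('scene'); save(b,'s7.png',(240,70,440,270),3)"
```

```text
t 26.4 p [0.5619 0.235  0.0783] x [ 0.985 -0.173 -0.   ] z [-0. -0. -1.] F [-0.4   0.22 -0.04] M [0.099 0.009 0.052] w 0.522 g 0.0
```

View pics/s7.png

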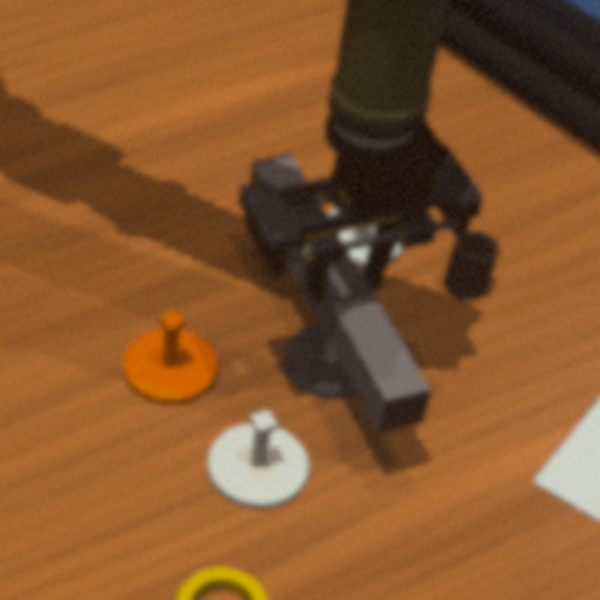

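The beam hasn't moved after release; its far end is still at (390,410) in the crop. I'll open wider and retreat straight up.

Emit:
{"api": "jog_arm", "payload": {"moves": [0, 0, 0, 0, 0, 0, 0.3, 0, 0, 0, 0, 0, 0, 0.5, 0, 0, 0, 0, 0, 0, 0.7, 0, 0, 0, 0, 0, 0, 0.7, 0, 0, -0.03, 0, 0, 0, 0.7, 0, 0, -0.1, 0, 0, 0, 0.7, 0, 0, -0.2, 0, 0, 0, 0.7, 0, 0, -0.3, 0, 0, 0, 0.7]}}

```text
time: 27.45
position: [0.5623, 0.2354, 0.171]
tool_rot: [-3.129, 0.273, -0.003]
ft_force: [1.0, 0.5, 0.6]
grip_width: 0.851
grip_force: 0.0
```

Emit:
{"api": "jog_arm", "payload": {"moves": [0, 0, -0.1, 0, 0, 0, 0.7, 0, 0, -0.2, 0, 0, 0, 0.7, 0, 0, -0.3, 0, 0, 0, 0.7, 0, 0, -0.4, 0, 0, 0, 0.7, 0, 0, -0.4, 0, 0, 0, 0.7, 0, 0, -0.4, 0, 0, 0, 0.7, 0, 0, -0.4, 0, 0, 0, 0.7, 0, 0, -0.4, 0, 0, 0, 0.7]}}

```text
time: 28.45
position: [0.5616, 0.2348, 0.2874]
tool_rot: [3.129, -0.273, -0.002]
ft_force: [-0.3, -0.0, -0.8]
grip_width: 0.848
grip_force: 0.0
```

```bash
python3 -c "
from h import *
st()
b=grab('scene'); save(b,'s8.png',(240,70,440,270),3)"
```

```text
t 28.45 p [0.5616 0.2348 0.2874] x [ 0.985 -0.173 -0.001] z [-0.001 -0.001 -1.   ] F [-0.32 -0.   -0.79] M [0.061 0.016 0.014] w 0.848 g 0.0
```

View pics/s8.png

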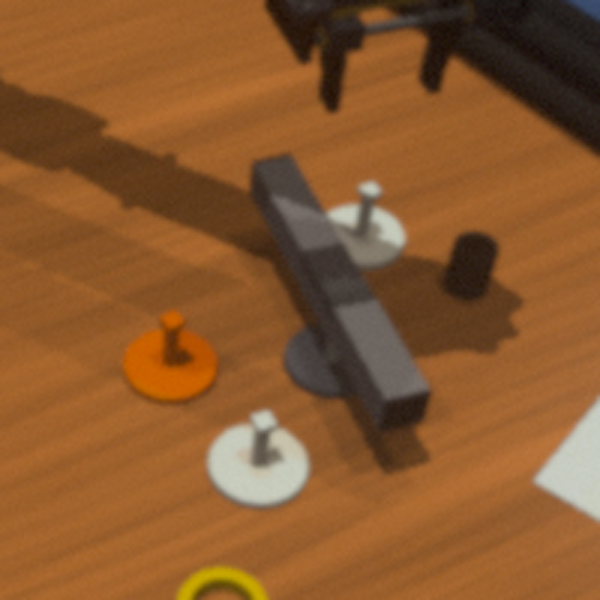

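The beam rests level on the steel stand alone, with its ends unmoved at (275,165) and (405,400) and the gripper clear. I'll hand in.

```bash
python3 -c "
from bench import ctrl
print(ctrl.close_job())"
```

```text
the job is handed in; nothing more can be done
None
```

The job is handed in at about 28 s: in the last camera view the beam was resting level on the steel stand alone, with the gripper clear and the other things untouched; no verdict came back.

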